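# Interleave a bead dish layer at the shoe packing bench

## Task

Lay the cardboard separator squarely along the dish already packed on the dark plinth, resting on its two end blocks, and let it go. Then lift the blue dish with its loose bead off its stand, keep it level with the bead in the middle, give it about a quarter turn so that it lies crosswise to the packed dish, and bring it over the middle of the separator. Finish while still holding it there, level and steady, about 5 cm clear above the separator and touching nothing else, with the bead centred and the bench's other things left where they were.

Things in the scene. Friction and masses are not known exactly. Their poses are not given: they have to be found in the camera images.
- nest: Fixed packed layer: dark plinth 130 x 84 x 12 mm, on it a grey dish of the blue one's shape, with bead. Origin on the table under its centre; x along the dish's long side. The separator rests on the two end blocks (18 mm along x, 62 along y, centred 43 mm either way along x), 48 mm above the table; between them flanks reach 28 mm and the bead 40 mm above the table.
- card: Stiff brown separator card 108 (x) x 62 (y) x 5 mm (z), 40 g, loose, corners square. Origin at the centre of its underside. It lies on its stand, its 62 mm width overhanging the stand by 11 mm each side, so that it can be pinched across its width from above.
- card_stand: Fixed bare aluminium block 90 (x) x 40 (y) x 30 mm under the card; origin on the table under its centre.
- dish: Loose blue oblong dish, about 140 g, 104 mm (x) by 62 mm (y): two end blocks 36 mm tall, 18 mm thick; between them straight upright flanks 16 mm tall and 68 mm long, to grip across the 62 mm width. Origin at the centre of its underside, z up. It starts within 30 degrees of parallel to the nest's x and must end with its x at right angles to it, either way round.
- dish_hollow (a point): Point on the axis of the blue dish's round white conical hollow (54 mm across, sloping 15 degrees to its centre), 16.4 mm above the dish's underside: where the bead's centre is when the bead is centred.
- bead_center (a point): Centre of the loose white bead, a 22 mm ball of 14 g, free to roll in the blue dish's hollow.
- dish_stand: Fixed aluminium block 90 (x) x 40 (y) x 30 mm under the dish, which overhangs it by 11 mm each side; origin on the table under its centre. Dish stand and card stand swap sides from one start to another.
- spool: yellow thread spool, 38 mm across, 44 mm tall, loose; origin under its centre. Leave alone.
- jar: amber screw-top jar, 56 mm across, 58 mm tall, loose; origin under its centre. Leave alone.
- brush: brush 170 mm long lying flat along its x, loose; origin near the middle of its underside. Leave alone.
- heel_box: open green two-part box 100 x 80 x 35 mm of black heel tips, loose; origin under its centre. Leave alone.
There are look-alikes about, which are no part of the job. Of the things that look like the nest, the smaller one is meant.

How it is judged:
By the outcome, as a careful person would: the job done as asked, in the order asked, and still so for the second after the job is handed in, while the arm keeps its last pose, push and grip.
It also fails if it takes over 72 s, if anything falls off the work surface, if the arm or the gripper's body presses on something with over 40 N, if the wrist force passes 120 N, or if a joint passes its speed limit or range.

## Robot

A 6-joint arm with a two-finger parallel gripper is mounted at the origin on the work surface. World frame = base frame: x ahead of the robot, y to its left, z up, the work surface at z = 0. Lengths are in m, angles in rad, forces in N, time in s.
With the tool pointing down it reaches from about 0.25 to 0.725 m from the base axis. Payload 4 kg.
Tool frame: the origin (TCP) lies midway between the tips of the shut fingers; the grasp point (between the pads) lies 19 mm behind it; y points along the fingers, x is the direction in which the jaws open and shut, and the axes are right-handed (so a half turn about y gives the same grasp; the last joint's range is limited). The gripper opens to 85 mm and grips with 20 to 120 N. Pads are 22 mm wide; open, the fingers measure 114 mm over their backs; the gripper's body (76 mm by 85 mm) begins 54 mm behind the grasp point. The pads swing forward as they close: fully open they stand 13 mm farther back than shut.
Start: joints at [1.162, 0.241, 0.005, 1.335, 0, 1.571], TCP at [0.199, 0.459, 0.231] pointing down, gripper open.
Joint ranges: [-2.72, 2.72], [-1.05, 1.87], [-1.09, 1.28], [-1.99, 2.15], [-1.42, 1.44], [-3.14, 3.14]. Speed limits (rad/s): [2.79, 2.79, 3.14, 3.14, 3.14, 3.14].

## Interface

Orientations are given as a unit quaternion [x, y, z, w].
In Python, from workcell import bot gives the robot as it stands. The module is installed in compiled form; this text tells all that it offers.
- The arm moves only by the shell command python3 -m inch 'ROWS'. ROWS is text: rows parted by semicolons, each of 7 numbers parted by spaces: the turn, a rotation vector about the tool's x, y, z in degrees, then the shift along the tool's x, y, z in mm, then the closure, from 0 (fully open) to 1 (shut). In form: ax ay az dx dy dz fingers; .... A call has 1 to 12 rows; each row shifts and turns the commanded pose from where the row before left it, along the tool's axes as they then stand; what a row does not reach is not made up. A row lasts 1/8 s, in which the tool goes at most 62.5 mm and 10.7 degrees, less where a joint would pass 70% of its speed; a pose out of reach is approached as far as the arm can. A call with a gripper value outside its range is refused whole. The fingers move at their own pace and stop on an object; the grip force is fixed at half the most. Time passes only in rows, so rows that do not move let the fingers close. It gives the time, the measured TCP pose, the force and the opening at its end, in the units of the state.
- bot.get_obs(): the state, without advancing time (a new reading comes with each control period).
- bot.camera(name): name is "scene" or "top" or "wrist"; returns a dict with "color" (420x560x3 uint8, blue, green, red), "fx", "fy", "cx", "cy" (pixels), "k1" (the pictures are not rectified: a ray, as slopes to the right and down, at radius r is drawn at 1 + k1 r^2 times it, then the intrinsics apply), "extrinsics" (4x4, takes a point from world to camera coordinates). Camera axes: x right, y up, looking along -z (the intrinsics and any distortion apply to the point x, -y, -z); pixel columns grow to the right and rows downward; lengths in m; the calibration is good to about 2 mm. A picture is of the moment at which its call begins. There is no depth.
- bot.job_done(): hands the job in, once; it reports no verdict.
Trained networks look in the newest picture that a camera, given by its name, has taken for a name from the list of things; names that differ only in an ending like _2 or _b are one class to them, and where a whole thing is asked for, a point or a joint stands for the part that bears it (a point fixed in the world has none). Each returns a list of dicts, best first, with "conf" (0 to 1); they miss things now and then, are a little off and sometimes report something else, mostly with a low value. They report only what shows in the picture. A call takes as long as a camera call. They do not tell look-alikes from the thing itself.
- bot.look_for(name, camera): "extent" ([left, top, right, bottom] in pixels, round what is visible of it).
- bot.cut_out(name, camera): "region" (420x560 bool, what is visible of it) and "extent" ([left, top, right, bottom] in pixels, round what is visible of it).
- bot.spot_point(name, camera): "point" ([column, row] in pixels: a listed point, or the origin of a listed thing).
The state is a dict: "clock": time; "joint_pos": joint angles; "joint_vel": joint speeds; "tau": joint torques, N m; "eef_pos": TCP position; "tool_rot": TCP orientation; "ft_force": force on the tool from outside, world axes, zero at the start; "ft_torque": the same for the moment, N m; "grip_width": finger opening in m.
Only numpy, scipy, OpenCV 4.12 (cv2) and the standard library are available. Lean on these libraries where they do the work, as an engineer would, in place of code of your own. Each camera call takes 0.05 s, during which the arm holds its last target.

## Working session

There is one attempt and no reset: what is moved stays moved. The work goes in short steps, Python scripts to look and compute and a shell command to move; the robot and the scene stay as the last step left them, time stands still between calls to the robot, and variables do not carry over. Pictures are saved under pics/ and viewed, and the job is handed in when it is done.

```bash
mkdir -p pics; ls; python3 - <<'E'
from workcell import bot
import cv2
o=bot.get_obs()
for k in o: print(k,o[k])
for n in ["scene","top","wrist"]:
    c=bot.camera(n); cv2.imwrite(f"pics/{n}0.png",c["color"])
    print(n,[c[k] for k in("fx","fy","cx","cy","k1")]); print(c["extrinsics"])
E
```

```text
pics
clock 0.0
joint_pos [1.16201005e+00 2.41450809e-01 3.72433647e-03 1.33519994e+00
 2.01301400e-05 1.57077274e+00]
joint_vel [ 0.00068087 -0.00118468  0.00125355 -0.00012832  0.00060806  0.00079936]
tau [ 1.10393932e-03 -3.72316682e+01  2.52408046e+01  1.68859115e-02
  8.11737391e-05 -9.53868238e-06]
eef_pos [0.19849082 0.45822378 0.23039411]
tool_rot [ 0.59148114  0.387479   -0.38874587 -0.59066635]
ft_force [ 0.49472311 -0.20488937  1.00740765]
ft_torque [-0.03113707 -0.05580978 -0.01804739]
grip_width 0.08511238705896332
scene [392.86606560704325, 392.86606560704325, 282.2383611191695, 211.1958259166293, -0.07024807548472173]
[[-0.3178606   0.94806602 -0.01163834  0.17992306]
 [-0.69527632 -0.22472631  0.68270706  0.32449776]
 [ 0.64463593  0.22509754  0.73059949 -1.19715475]
 [ 0.          0.          0.          1.        ]]
top [458.7611901998803, 458.7611901998803, 281.23909453858096, 207.45834356466293, -0.13722250858250615]
[[ 0.02064948 -0.99966941 -0.01531904 -0.01280189]
 [ 0.99125702  0.01847369  0.13064545 -0.5586133 ]
 [-0.13031927 -0.01788286  0.99131079 -1.16806056]
 [ 0.          0.          0.          1.        ]]
wrist [326.0372535698825, 326.0372535698825, 280.10098161217064, 210.20268922581172, -0.07030527227457603]
[[ 0.39813257  0.91732595 -0.0018851  -0.49884962]
 [-0.87156423  0.37762876 -0.31268564  0.03972333]
 [-0.28612278  0.12613332  0.9498548  -0.38031563]
 [ 0.          0.          0.          1.        ]]
```

View pics/top0.png

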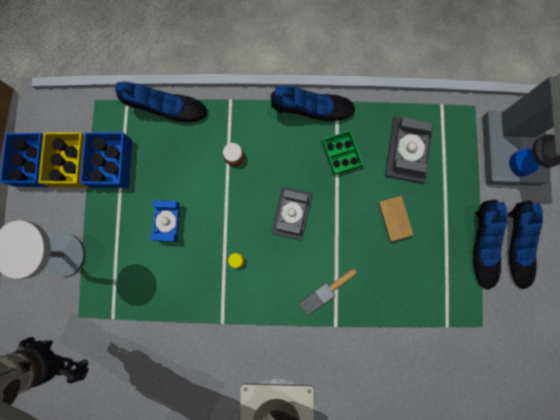

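View pics/scene0.png

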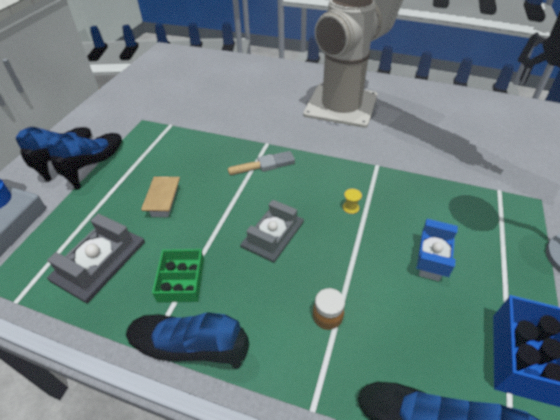

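View pics/wrist0.png

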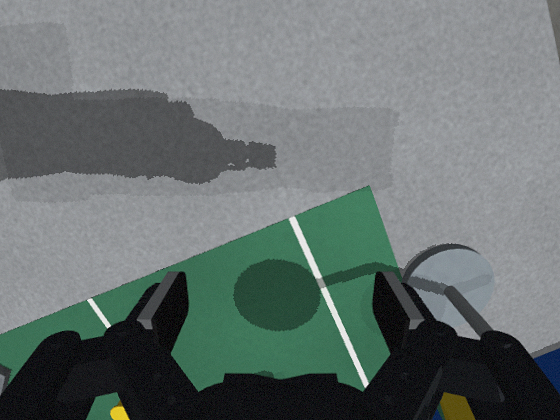

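The smaller packed dish on its plinth is at top (292,212), and the larger look-alike is at (410,150). The card is at (396,219) and the blue dish at (166,222). Next I measure them.

```bash
cat > h.py <<'E'
import numpy as np, cv2
from scipy.optimize import minimize
from scipy.spatial.transform import Rotation as R
def proj(c,P):
    P=np.atleast_2d(P); E=c["extrinsics"]; q=P@E[:3,:3].T+E[:3,3]
    u=q[:,0]/-q[:,2]; v=-q[:,1]/-q[:,2]; s=1+c["k1"]*(u*u+v*v)
    return np.c_[c["fx"]*u*s+c["cx"],c["fy"]*v*s+c["cy"]]
def unproj(c,px,z):
    d=(np.array(px,float)-[c["cx"],c["cy"]])/[c["fx"],c["fy"]]; u=d.copy()
    for _ in range(20): u=d/(1+c["k1"]*(u@u))
    E=c["extrinsics"]; r=E[:3,:3].T@np.array([u[0],-u[1],-1.]); o=-E[:3,:3].T@E[:3,3]
    return o+r*(z-o[2])/r[2]
def box(x0,x1,y0,y1,z0,z1): return np.array([[x,y,z] for x in(x0,x1) for y in(y0,y1) for z in(z0,z1)])
def place(B,p,z0=0):
    c,s=np.cos(p[2]),np.sin(p[2]); M=np.array([[c,-s,0],[s,c,0],[0,0,1]]); return B@M.T+[p[0],p[1],z0]
DISH=[box(-.052,-.034,-.031,.031,0,.036),box(.034,.052,-.031,.031,0,.036),box(-.034,.034,-.031,.031,0,.016)]
CARD=[box(-.054,.054,-.031,.031,0,.005)]
NEST=[box(-.065,.065,-.042,.042,0,.012)]+[b+[0,0,.012] for b in DISH]
def render(c,boxes,p,z0,S=4):
    m=np.zeros((420*S,560*S),np.uint8)
    for b in boxes:
        h=cv2.convexHull(((proj(c,place(b,p,z0))+.5)*S-.5).astype(np.float32)); cv2.fillConvexPoly(m,np.round(h*16).astype(np.int32),1,shift=4)
    return cv2.resize(m.astype(np.float32),(560,420),interpolation=cv2.INTER_AREA)
def fit(obs,boxes,p0,z0):
    # obs: list of (cam, mask)
    def f(q):
        p=[q[0]/100,q[1]/100,q[2]]; e=0
        for c,m in obs: e+=np.abs(render(c,boxes,p,z0)-m).sum()/m.sum()
        return e
    best=None
    for a in p0[2] if np.ndim(p0[2]) else [p0[2]]:
        r=minimize(f,[p0[0]*100,p0[1]*100,a],method="Nelder-Mead",options=dict(initial_simplex=np.array([[p0[0]*100,p0[1]*100,a],[p0[0]*100+1,p0[1]*100,a],[p0[0]*100,p0[1]*100+1,a],[p0[0]*100,p0[1]*100,a+.2]]),xatol=1e-3,fatol=1e-4))
        if best is None or r.fun<best.fun: best=r
    return np.array([best.x[0]/100,best.x[1]/100,best.x[2]]),best.fun
E
python3 - <<'E'
from h import *
from workcell import bot
import pickle
out={}
for cam in["top","scene"]:
    c=bot.camera(cam); out[cam]=c
    for n in["nest","card","dish"]:
        r=bot.cut_out(n,cam); out[cam,n]=r
        print(cam,n,[(round(q["conf"],2),[int(v) for v in q["extent"]],int(q["region"].sum())) for q in r])
    for n in["bead_center","dish_hollow","spool","jar","brush","heel_box"]:
        r=bot.spot_point(n,cam); out[cam,n]=r
        print(cam,n,[(round(q["conf"],2),np.round(q["point"],1)) for q in r])
pickle.dump(out,open("o.pkl","wb"))
cv2.imwrite("pics/crop.png",cv2.resize(out["top"]["color"][100:300,130:450],None,fx=2.5,fy=2.5,interpolation=cv2.INTER_CUBIC))
E
```

```text
top nest [(0.72, [385, 112, 432, 180], 2448), (0.66, [269, 186, 311, 238], 1474)]
top card [(0.94, [375, 197, 412, 240], 973)]
top dish [(0.69, [153, 200, 180, 242], 982)]
top bead_center [(0.59, array([163.1, 220.6]))]
top dish_hollow [(0.97, array([167.5, 223.8]))]
top spool [(0.55, array([241.2, 262.7])), (0.49, array([160.2, 219.2]))]
top jar [(0.64, array([232.9, 154.9]))]
top brush [(0.9, array([330.7, 289.1]))]
top heel_box [(0.57, array([339. , 157.7]))]
scene nest [(0.92, [47, 214, 144, 304], 4373), (0.9, [240, 201, 299, 266], 2194), (0.47, [415, 216, 455, 278], 1700), (0.4, [142, 179, 179, 213], 910)]
scene card [(0.79, [142, 179, 179, 211], 914)]
scene dish [(0.86, [417, 221, 457, 280], 1654), (0.7, [434, 243, 446, 253], 71), (0.53, [152, 249, 203, 304], 2410)]
scene bead_center [(0.53, array([440.2, 245.5]))]
scene dish_hollow [(0.77, array([437.7, 246.9]))]
scene spool [(0.78, array([349. , 205.6]))]
scene jar [(0.88, array([326.4, 317.6])), (0.72, array([436.2, 253.6]))]
scene brush [(0.71, array([259.5, 165.1]))]
scene heel_box [(0.77, array([181. , 281.3]))]
```

View pics/crop.png

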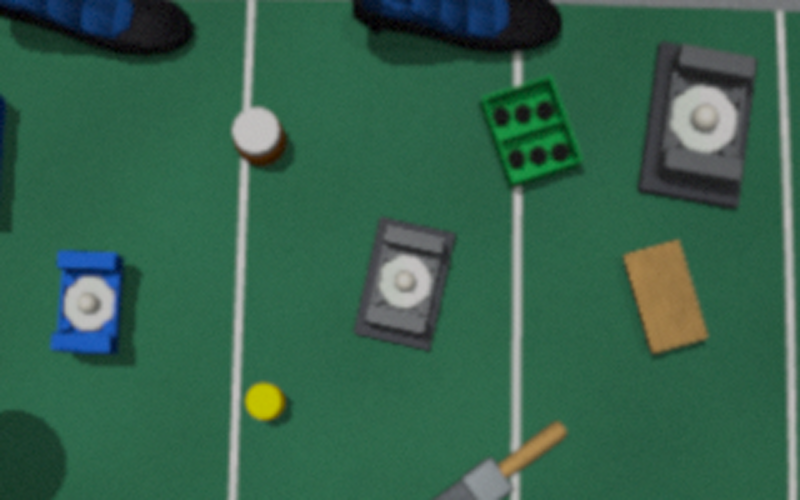

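There are two things like the nest. In the enlarged crop the one at top (292,212) is clearly smaller (1474 px) than the one at (410,150) (2448 px), so (292,212) is meant. A fit against its 130x84 size will check this.

```bash
python3 - <<'E'
from h import *
import pickle
o=pickle.load(open("o.pkl","rb")); T,S=o["top"],o["scene"]
def m(k,i=0): return o[k][i]["region"].astype(np.float32)
for name,B,z0,px,mt,ms in [("nest",NEST,0,(291,213),m(("top","nest"),1),m(("scene","nest"),1)),
  ("bignest",NEST,0,(409,148),m(("top","nest"),0),m(("scene","nest"),0)),
  ("card",CARD,.03,(396,219),m(("top","card")),m(("scene","card"))),
  ("dish",DISH,.03,(166,222),m(("top","dish")),m(("scene","dish")))]:
    p0=unproj(T,px,z0+.02); 
    for ob in ([(T,mt)],[(S,ms)],[(T,mt),(S,ms)]):
        p,e=fit(ob,B,(p0[0],p0[1],[-.3,0,.3]),z0); print(name,np.round(p[:2]*1000,1),round(np.degrees(p[2]),1),round(e,3))
for n,z in [("spool",0),("jar",0),("brush",0),("heel_box",0),("bead_center",.0464),("dish_hollow",.0464)]:
    print(n,[np.round(unproj(o[c],o[c,n][0]["point"],z)*1000) for c in("top","scene")])
E
```

```text
nest [547.1 -30.3] -12.5 0.058
nest [547.8 -27.6] -10.9 0.044
nest [547.2 -29. ] -10.9 0.123
bignest [ 719.9 -346.7] 1.7 0.396
bignest [ 749.3 -343.6] -7.1 0.381
bignest [ 748.7 -344.6] -6.1 0.786
card [ 536.7 -304.4] 16.2 0.049
card [ 537.1 -304.2] 17.5 0.06
card [ 537.3 -304. ] 17.1 0.115
dish [516.  303.6] -1.3 0.092
dish [515.8 303.2] -1.5 0.108
dish [515.9 303.4] -1.3 0.202
spool [array([413., 103.,   0.]), array([412., 111.,   0.])]
jar [array([707., 135.,   0.]), array([704., 131.,   0.])]
brush [array([ 347., -137.,    0.]), array([ 341., -137.,    0.])]
heel_box [array([ 705., -157.,    0.]), array([ 718., -160.,    0.])]
bead_center [array([517., 308.,  46.]), array([509., 310.,  46.])]
dish_hollow [array([509., 296.,  46.]), array([514., 305.,  46.])]
```

```bash
python3 - <<'E'
from h import *
import pickle
from workcell import bot
o=bot.get_obs(); M=R.from_quat(o["tool_rot"]).as_matrix(); print(np.round(M,3)); print("yaw of tool x",np.degrees(np.arctan2(M[1,0],M[0,0])), o["joint_pos"])
o2=pickle.load(open("o.pkl","rb")); T=o2["top"]
c=bot.camera("wrist");E=c["extrinsics"]; C=-E[:3,:3].T@E[:3,3]; print("cam in tool mm",np.round(M.T@(C-o["eef_pos"])*1000), "cam axes in tool",np.round(M.T@E[:3,:3].T,2))
E
```

```text
[[ 0.397  0.    -0.918]
 [ 0.918 -0.     0.397]
 [ 0.    -1.    -0.   ]]
yaw of tool x 66.57969851884589 [ 1.16204858e+00  2.40590456e-01  5.01001816e-03  1.33521193e+00
 -1.35488197e-05  1.57080995e+00]
cam in tool mm [  -0. -142.   81.] cam axes in tool [[ 1.    0.    0.  ]
 [ 0.    0.31 -0.95]
 [-0.    0.95  0.31]]
```

```bash
python3 -m inch '0 6.58 0 0 0 0 0; 0 0 0 0 0 0 0'; python3 -c "
from workcell import bot;print(bot.get_obs()['joint_pos'])"
```

```text
clock: 1.45
eef_pos: [0.1988, 0.4588, 0.2313]
tool_rot: [0.612, 0.354, -0.354, -0.612]
ft_force: [-0.6, -0.9, 1.0]
grip_width: 0.0853
[1.16198124e+00 2.40607141e-01 4.97699588e-03 1.33519317e+00
 1.41103539e-05 1.68433523e+00]
```

```bash
python3 -m inch '0 -9.4 0 0 0 0 0; 0 -9.4 0 0 0 0 0; 0 -9.4 0 0 0 0 0; 0 -9.4 0 0 0 0 0; 0 -9.5 0 0 0 0 0; 0 0 0 -30 0 -3.6 0; 0 0 0 -50 0 -6 0; 0 0 0 -50 0 -6 0; 0 0 0 -50 0 -6 0; 0 0 0 -50 0 -6 0; 0 0 0 -50 0 -6 0; 0 0 0 -50 0 -6 0' && python3 -m inch '0 0 0 -50 0 -6 0; 0 0 0 -50 0 -6 0; 0 0 0 -50 0 -6 0; 0 0 0 -50 0 -6 0; 0 0 0 -50 0 -6 0; 0 0 0 -50 0 -6 0; 0 0 0 -50 0 -6 0; 0 0 0 -50 0 -6 0; 0 0 0 -50 0 -6 0; 0 0 0 -30 0 -4 0; 0 0 0 -18.7 0 -1.4 0; 0 0 0 0 0 0 0'
```

```text
clock: 2.95
eef_pos: [0.3342, 0.1536, 0.2316]
tool_rot: [0.42, 0.57, -0.569, -0.419]
ft_force: [0.7, 0.6, -0.2]
grip_width: 0.0854
clock: 4.45
eef_pos: [0.537, -0.3052, 0.2305]
tool_rot: [-0.42, -0.569, 0.569, 0.42]
ft_force: [-0.4, 0.2, -0.4]
grip_width: 0.0854
```

```bash
python3 - <<'E'
from h import *
from workcell import bot
c=bot.camera("wrist"); r=bot.cut_out("card","wrist")
im=c["color"].copy()
print([(q["conf"],q["extent"]) for q in r])
m=r[0]["region"].astype(np.float32)
p,e=fit([(c,m)],CARD,(.537,-.304,.3),.03); print(np.round(p[:2]*1000,1),np.degrees(p[2]),e)
cv2.imwrite("pics/w1.png",im)
h=cv2.convexHull(proj(c,place(CARD[0],p,.03)).astype(np.float32)).astype(int); cv2.polylines(im,[h],True,(0,0,255),1)
cs,_=cv2.findContours(r[0]["region"].astype(np.uint8),0,1); cv2.drawContours(im,cs,-1,(0,255,0),1)
cv2.imwrite("pics/w1b.png",im)
E
```

```text
[(0.59, [252.7, 133.5, 315.2, 233.4]), (0.52, [314.0, 299.2, 380.2, 376.0])]
[ 536.6 -303.7] 16.517770405782638 0.0194291602820158
```

View pics/w1b.png

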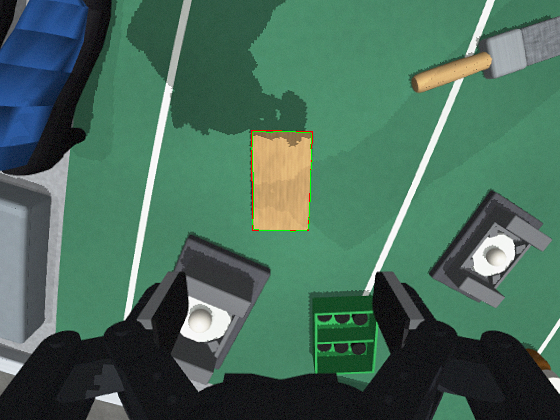

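```bash
python3 -m inch '0 0.6 0 1.5 20 0 0; 0 0 0 0 40 0 0; 0 0 0 0 40 0 0; 0 0 0 0 40 0 0; 0 0 0 0 35 0 0; 0 0 0 0 20 0 0; 0 0 0 0 15 0 0; 0 0 0 0 10 0 0; 0 0 0 0 5 0 0; 0 0 0 0 0 0 0;  0 0 0 0 0 0 0' && python3 - <<'E'
from workcell import bot
import cv2,numpy as np
from scipy.spatial.transform import Rotation as R
c=bot.camera("wrist");cv2.imwrite("pics/w2.png",c["color"])
for _ in range(3):
    o=bot.get_obs(); M=R.from_quat(o["tool_rot"]).as_matrix(); print(o["eef_pos"],np.degrees(np.arctan2(M[1,0],M[0,0])),o["ft_force"]); bot.camera("top")
E
```

```text
clock: 5.92
eef_pos: [0.5371, -0.3031, 0.0071]
tool_rot: [0.424, 0.567, -0.566, -0.423]
ft_force: [0.1, -0.3, 0.6]
grip_width: 0.0854
[ 0.5371086  -0.30309522  0.00708593] 106.49291098381667 [ 0.61789335  0.19715811 -0.67167909]
[ 0.53700971 -0.30306522  0.00699539] 106.49227466197652 [-0.52563751  0.66820235 -0.4806187 ]
[ 0.53694685 -0.30300043  0.00689172] 106.49223697708274 [-0.23874568 -0.06451924 -0.36888195]
```

View pics/w2.png

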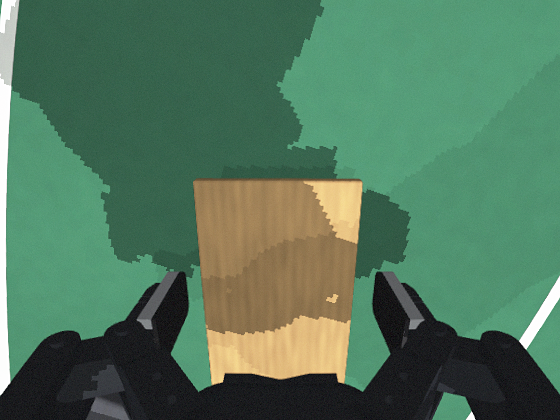

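The card sits centred between the pads: its edges are near columns 207 and 352, and the pads near 187 and 374. I close now.

```bash
python3 -m inch '0 0 0 0 0 0 1; 0 0 0 0 0 0 1; 0 0 0 0 0 0 1; 0 0 0 0 0 0 1; 0 0 0 0 0 0 1; 0 0 0 0 0 0 1' && python3 -m inch '0 0 0 0 -3 0 1; 0 0 0 0 -5 0 1; 0 0 0 0 -10 0 1; 0 0 0 0 -20 0 1; 0 0 0 0 -20 0 1; 0 0 0 0 -20 0 1; 0 0 0 0 -20 0 1; 0 0 0 0 -10 0 1; 0 0 0 0 0 0 1' && python3 - <<'E'
from workcell import bot
import cv2
c=bot.camera("wrist");cv2.imwrite("pics/w3.png",c["color"])
E
```

```text
clock: 6.88
eef_pos: [0.537, -0.303, 0.0069]
tool_rot: [0.424, 0.567, -0.566, -0.423]
ft_force: [0.3, 0.2, 5.6]
grip_width: 0.0607
clock: 8.0
eef_pos: [0.5371, -0.303, 0.1153]
tool_rot: [0.424, 0.567, -0.566, -0.422]
ft_force: [-0.2, -0.1, -1.7]
grip_width: 0.0606
```

View pics/w3.png

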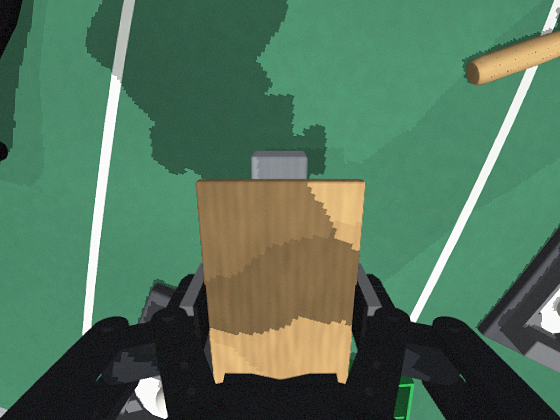

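The card is held square in the pads, and its far edge has stayed at row 181 as before closing. Next I rise, turn, and view the nest.

```bash
python3 -m inch '0 7 0 0 -15 0 1; 0 7 0 0 -20 0 1; 0 7 0 0 -20 0 1; 0 7.2 0 0 -20 0 1; 0 0 0 15 -10 -2 1; 0 0 0 35 0 -4.8 1; 0 0 0 45 0 -6 1; 0 0 0 45 0 -6 1; 0 0 0 45 0 -6 1; 0 0 0 45 0 -6 1; 0 0 0 30 0 -3 1; 0 0 0 10.7 0 -1 1' && python3 -m inch '0 0 0 0 0 0 1;0 0 0 0 0 0 1' && python3 - <<'E'
from h import *
from workcell import bot
c=bot.camera("wrist"); r=bot.cut_out("nest","wrist")
o=bot.get_obs(); M=R.from_quat(o["tool_rot"]).as_matrix(); print(o["eef_pos"],np.degrees(np.arctan2(M[1,0],M[0,0])))
im=c["color"].copy()
print([(q["conf"],q["extent"]) for q in r])
import pickle; pickle.dump((c,r),open("w4.pkl","wb"))
cs,_=cv2.findContours(r[0]["region"].astype(np.uint8),0,1); cv2.drawContours(im,cs,-1,(0,255,0),1)
m=r[0]["region"].astype(np.float32)
p,e=fit([(c,m)],NEST,(.547,-.029,-.2),0); print(np.round(p[:2]*1000,1),np.degrees(p[2]),e)
for b in NEST:
  h=cv2.convexHull(proj(c,place(b,p,0)).astype(np.float32)).astype(int); cv2.polylines(im,[h],True,(0,0,255),1)
cv2.imwrite("pics/w4.png",im)
E
```

```text
clock: 9.55
eef_pos: [0.6253, -0.0419, 0.198]
tool_rot: [-0.547, -0.447, 0.448, 0.548]
ft_force: [0.4, 0.3, -0.8]
grip_width: 0.0606
clock: 9.8
eef_pos: [0.6251, -0.0458, 0.1991]
tool_rot: [-0.549, -0.446, 0.446, 0.549]
ft_force: [-1.5, -0.9, -1.0]
grip_width: 0.0601
[ 0.62524091 -0.04607028  0.19932819] 78.20163481537881
[(0.98, [234.0, 35.4, 331.7, 171.7]), (0.6, [0.0, 251.0, 104.5, 390.2])]
[548.4 -28.4] -11.36860402370499 0.024079741910099983
```

View pics/w4.png

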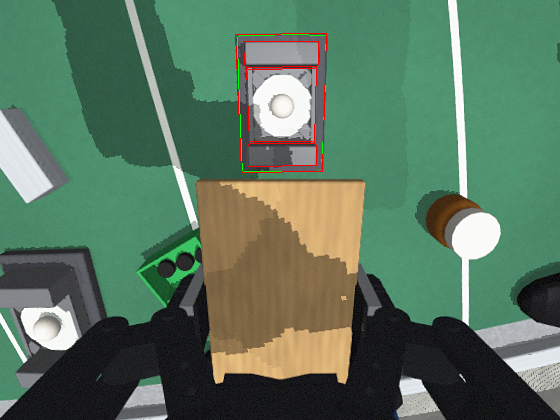

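```bash
python3 - <<'E'
from h import *
import pickle
from workcell import bot
c,r=pickle.load(open("w4.pkl","rb"))
o=bot.get_obs(); M=R.from_quat(o["tool_rot"]).as_matrix(); t=o["eef_pos"]
# card in tool: long axis along tool z; up=-y ; 
for dz in(-2,0.6,3):
  P=[[x,-.0231-h,z*.054+dz/1000] for z in(1,) for x in(-.031,.031) for h in (0,.005)]
  print(dz,np.round(proj(c,np.array(P)@M.T+t),1).tolist())
cv2.imwrite("pics/w4c.png",cv2.resize(c["color"][165:265,180:380],None,fx=4,fy=4,interpolation=cv2.INTER_CUBIC))
E
```

```text
-2 [[197.2, 184.7], [193.9, 188.0], [362.1, 184.7], [365.4, 188.0]]
0.6 [[196.7, 177.9], [193.3, 180.9], [362.6, 177.9], [365.9, 181.0]]
3 [[196.2, 171.6], [192.7, 174.4], [363.1, 171.6], [366.5, 174.4]]
```

View pics/w4c.png

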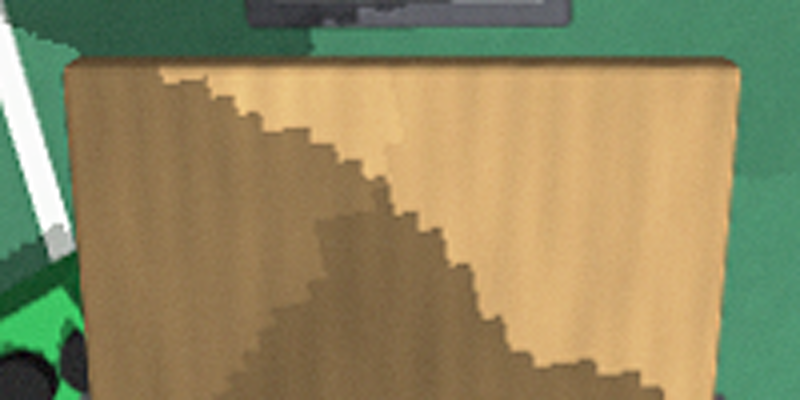

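```bash
python3 -m inch '0 -0.4 0 0 0 10 1; 0 0 0 0.4 0 20 1; 0 0 0 0.5 0 25 1; 0 0 0 0.5 0 16 1; 0 0 0 0 20 7.6 1; 0 0 0 0 35 0 1; 0 0 0 0 35 0 1; 0 0 0 0 30 0 1; 0 0 0 0 20 0 1; 0 0 0 0 14 0 1; 0 0 0 0 0 0 1;0 0 0 0 0 0 1' && python3 - <<'E'
from h import *
from workcell import bot
o=bot.get_obs(); M=R.from_quat(o["tool_rot"]).as_matrix(); print(o["eef_pos"],np.degrees(np.arctan2(M[1,0],M[0,0])))
for n in("wrist","scene"):
    c=bot.camera(n); im=c["color"]
    cv2.imwrite(f"pics/{n}5.png",im if n=="wrist" else cv2.resize(im[150:300,180:380],None,fx=4,fy=4,interpolation=cv2.INTER_CUBIC))
E
```

```text
clock: 11.4
eef_pos: [0.5494, -0.028, 0.0463]
tool_rot: [0.547, 0.449, -0.448, -0.546]
ft_force: [0.0, -0.7, -0.6]
grip_width: 0.0602
[ 0.5494473  -0.02802026  0.04626717] 78.68953202061661
```

View pics/wrist5.png

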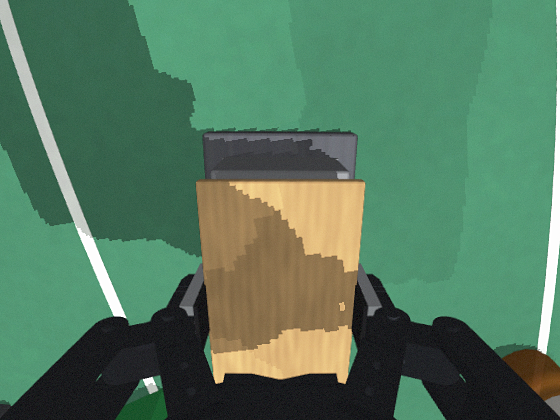

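View pics/scene5.png

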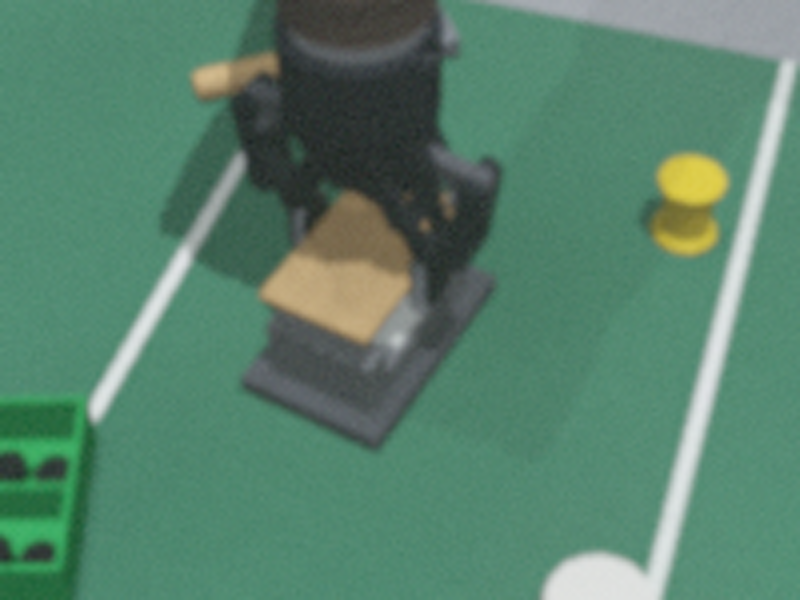

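```bash
python3 - <<'E'
from h import *
from workcell import bot
c=bot.camera("wrist")
for p in ([.5484,-.0284,np.radians(-11.4)],[.548,-.0286,np.radians(-11.4)]):
  print(np.round(proj(c,place(np.array([[-.065,-.042,.012],[-.065,.042,.012],[-.065,.042,0],[-.065,-.042,0],[-.052,-.031,.048],[-.052,.031,.048]]),p)),1).tolist())
o=bot.get_obs(); print(o["eef_pos"])
cv2.imwrite("pics/w6c.png",cv2.resize(c["color"][120:220,180:380],None,fx=4,fy=4,interpolation=cv2.INTER_CUBIC))
E
```

```text
[[200.2, 132.6], [357.9, 132.7], [353.0, 130.8], [205.1, 130.7], [208.0, 169.9], [349.6, 170.0]]
[[199.6, 131.9], [357.4, 132.0], [352.6, 130.2], [204.6, 130.1], [207.4, 169.1], [349.0, 169.2]]
[ 0.54960724 -0.02791752  0.04636869]
```

View pics/w6c.png

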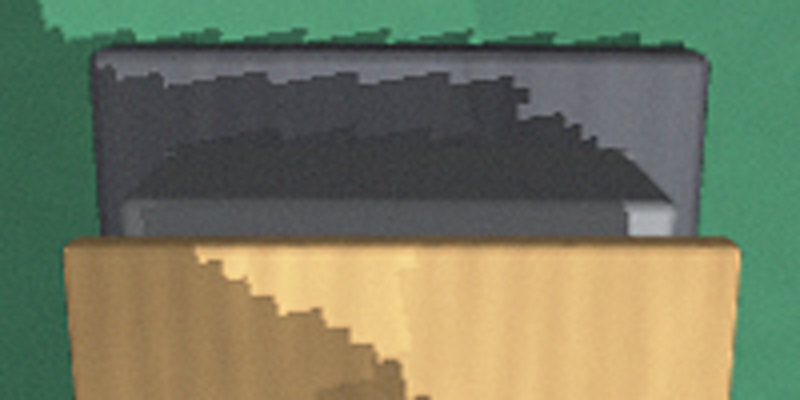

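```bash
python3 -m inch '0 0 0 0 7 0.3 1; 0 0 0 0 7 0.3 1; 0 0 0 0 4 0 1; 0 0 0 0 1.5 0 1; 0 0 0 0 0 0 1; 0 0 0 0 0 0 1'; python3 -m inch '0 0 0 0 0.5 0 1; 0 0 0 0 0.5 0 1; 0 0 0 0 0 0 1'
```

```text
clock: 12.3
eef_pos: [0.5484, -0.0278, 0.0259]
tool_rot: [0.547, 0.448, -0.448, -0.547]
ft_force: [-0.7, 0.8, -0.3]
grip_width: 0.0601
clock: 12.68
eef_pos: [0.5483, -0.0278, 0.0249]
tool_rot: [0.547, 0.448, -0.448, -0.547]
ft_force: [0.6, -0.7, -0.1]
grip_width: 0.0606
```

```bash
python3 -m inch '0 0 0 0 0.5 0 1; 0 0 0 0 0 0 1; 0 0 0 0 0 0 1'; python3 -m inch '0 0 0 0 0.5 0 1; 0 0 0 0 0 0 1; 0 0 0 0 0 0 1';  python3 -m inch '0 0 0 0 0.5 0 1; 0 0 0 0 0 0 1; 0 0 0 0 0 0 1'
```

```text
clock: 13.05
eef_pos: [0.5483, -0.0278, 0.0249]
tool_rot: [0.547, 0.448, -0.448, -0.547]
ft_force: [-1.6, 0.6, 6.2]
grip_width: 0.0605
clock: 13.42
eef_pos: [0.5483, -0.0278, 0.0249]
tool_rot: [0.547, 0.449, -0.448, -0.547]
ft_force: [-3.0, -0.4, 8.3]
grip_width: 0.0605
clock: 13.8
eef_pos: [0.5484, -0.0278, 0.0249]
tool_rot: [0.547, 0.449, -0.448, -0.547]
ft_force: [-4.1, -1.0, 10.9]
grip_width: 0.0608
```

Contact came at the expected height (TCP z 0.0249). I take off the push and release.

```bash
python3 -m inch '0 0 0 0 -1.3 0 1; 0 0 0 0 0 0 1; 0 0 0 0 0 0 0.3; 0 0 0 0 0 0 0; 0 0 0 0 0 0 0; 0 0 0 0 0 0 0; 0 0 0 0 0 0 0' && python3 - <<'E'
from workcell import bot
import cv2
c=bot.camera("wrist");cv2.imwrite("pics/w7.png",c["color"])
E
```

```text
clock: 14.68
eef_pos: [0.5481, -0.0277, 0.0244]
tool_rot: [-0.547, -0.448, 0.448, 0.547]
ft_force: [-0.4, 0.2, -0.6]
grip_width: 0.0855
```

View pics/w7.png

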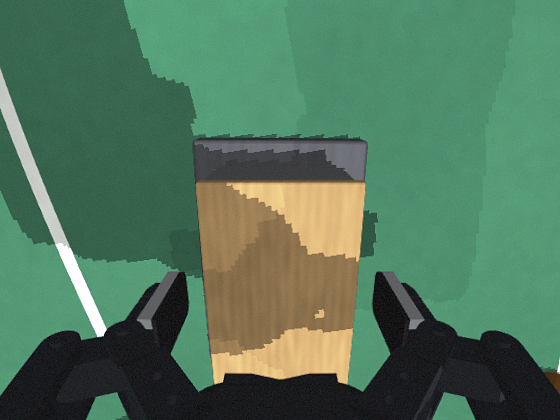

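Released with no visible shift. I rise and check it from above.

```bash
python3 -m inch '0 0 0 0 -10 0 0; 0 0 0 0 -20 0 0; 0 0 0 0 -40 0 0; 0 0 0 0 -45 0 0; 0 0 0 0 -45 0 0; 0 0 0 0 -25 0 0; 0 0 0 0 0 0 0; 0 0 0 0 0 0 0' && python3 - <<'E'
from h import *
from workcell import bot
c=bot.camera("wrist"); im=c["color"].copy()
r=bot.cut_out("card","wrist"); print([(q["conf"],q["extent"]) for q in r])
m=r[0]["region"].astype(np.float32); p,e=fit([(c,m)],CARD,(.548,-.028,-.2),.048); print("card",np.round(p[:2]*1000,1),np.degrees(p[2]),e)
r=bot.cut_out("nest","wrist"); print([(q["conf"],q["extent"],q["region"].sum()) for q in r])
m2=np.zeros((420,560),np.float32)
for q in r:
    x=(q["extent"][0]+q["extent"][2])/2
    if 200<x<360: m2=np.maximum(m2,q["region"]); break
m2=np.maximum(m2,m)
p2,e=fit([(c,m2)],[NEST[0],CARD[0]+[0,0,.048]],(.548,-.028,-.2),0); print("nest+card",np.round(p2[:2]*1000,1),np.degrees(p2[2]),e)
for b,z in((CARD[0],.048),):
  h=cv2.convexHull(proj(c,place(b,p,z)).astype(np.float32)).astype(int); cv2.polylines(im,[h],True,(0,0,255),1)
h=cv2.convexHull(proj(c,place(NEST[0],p2,0)).astype(np.float32)).astype(int); cv2.polylines(im,[h],True,(255,0,0),1)
cv2.imwrite("pics/w8.png",im); cv2.imwrite("pics/w8c.png",cv2.resize(c["color"][100:280,180:380],None,fx=3,fy=3,interpolation=cv2.INTER_CUBIC))
E
```

```text
clock: 15.72
eef_pos: [0.5476, -0.0277, 0.209]
tool_rot: [-0.547, -0.448, 0.449, 0.547]
ft_force: [0.1, 0.5, -0.6]
grip_width: 0.0852
[(0.95, [248.3, 135.6, 316.7, 246.2])]
card [547.7 -27.4] -11.504270398249528 0.020549476146697998
[(0.95, [5.8, 299.5, 119.1, 420.0], np.int64(4011)), (0.63, [237.8, 121.9, 322.6, 240.8], np.int64(2516)), (0.33, [171.7, 281.9, 252.8, 383.0], np.int64(4795))]
nest+card [547.7 -27.7] -11.632501082086325 0.020607445389032364
```

View pics/w8.png

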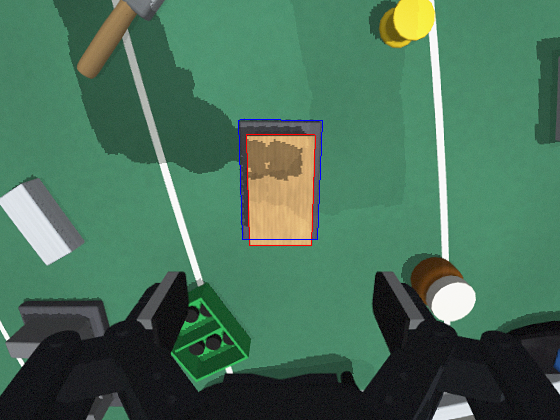

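View pics/w8c.png

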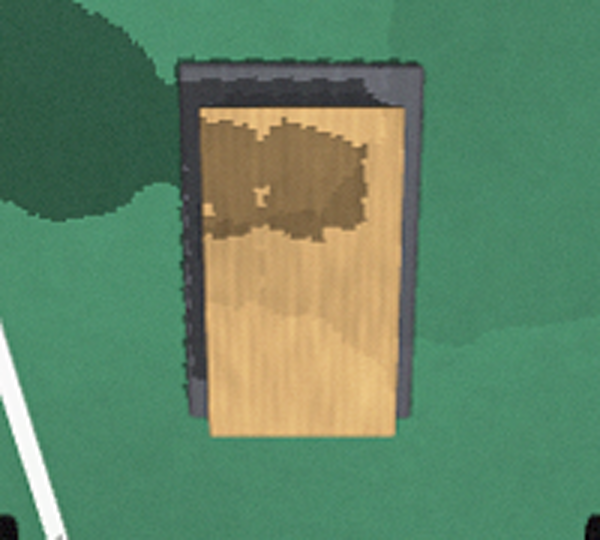

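The card is in place: fits give card (547.7,-27.4) at -11.5°, and nest plus card (547.7,-27.7) at -11.6°. Next, the blue dish.

```bash
python3 -m inch '0 -5 0 0 0 0 0; 0 -5.1 0 0 0 0 0; 0 0 0 20 0 2.4 0; 0 0 0 45 0 5.3 0; 0 0 0 50 0 6 0; 0 0 0 50 0 6 0; 0 0 0 50 0 6 0; 0 0 0 50 0 6 0; 0 0 0 40 0 4.7 0; 0 0 0 20 0 2 0; 0 0 0 5.3 0 0.7 0; 0 0 0 0 0 0 0' && python3 -m inch '0 0 0 0 0 0 0;0 0 0 0 0 0 0' && python3 - <<'E'
from h import *
from workcell import bot
c=bot.camera("wrist"); im=c["color"].copy()
o=bot.get_obs(); M=R.from_quat(o["tool_rot"]).as_matrix(); print(o["eef_pos"],np.degrees(np.arctan2(M[1,0],M[0,0])))
r=bot.cut_out("dish","wrist"); print([(q["conf"],q["extent"]) for q in r])
m=r[0]["region"].astype(np.float32); p,e=fit([(c,m)],DISH,(.516,.303,0),.03); print("dish",np.round(p[:2]*1000,1),np.degrees(p[2]),e)
for n in("bead_center","dish_hollow"):
    s=bot.spot_point(n,"wrist"); print(n,[(q["conf"],q["point"],np.round(unproj(c,q["point"],.0464)*1000,1)) for q in s])
print("pred hollow",proj(c,[[p[0],p[1],.0464]]))
for b in DISH:
  h=cv2.convexHull(proj(c,place(b,p,.03)).astype(np.float32)).astype(int); cv2.polylines(im,[h],True,(0,0,255),1)
cv2.imwrite("pics/w9.png",im); cv2.imwrite("pics/w9c.png",cv2.resize(c["color"][100:280,180:380],None,fx=3,fy=3,interpolation=cv2.INTER_CUBIC))
E
```

```text
clock: 17.38
eef_pos: [0.5159, 0.3027, 0.2093]
tool_rot: [0.505, 0.494, -0.495, -0.505]
ft_force: [0.4, -0.1, 0.5]
grip_width: 0.0855
clock: 17.62
eef_pos: [0.5164, 0.3021, 0.2098]
tool_rot: [0.506, 0.494, -0.494, -0.506]
ft_force: [-0.1, -0.3, -0.0]
grip_width: 0.0858
[0.51637018 0.30228452 0.2098075 ] 88.70063932933328
[(0.7, [245.6, 136.2, 317.6, 248.2])]
dish [515.4 304.1] -1.330770238693382 0.0711805522441864
bead_center [(0.74, [280.1, 190.4], array([516. , 302.2,  46.4]))]
dish_hollow [(0.9, [282.2, 191.3], array([517. , 304.2,  46.4]))]
pred hollow [[282.04125675 189.77207085]]
```

View pics/w9.png

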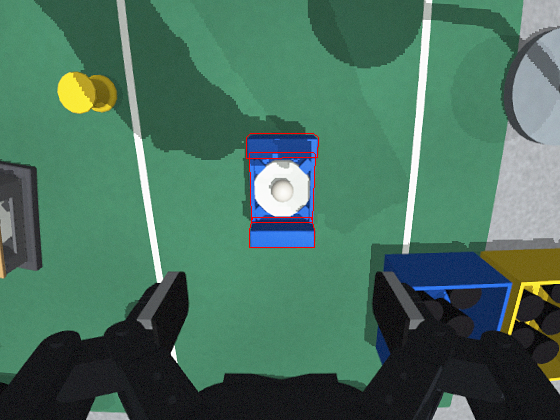

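View pics/w9c.png

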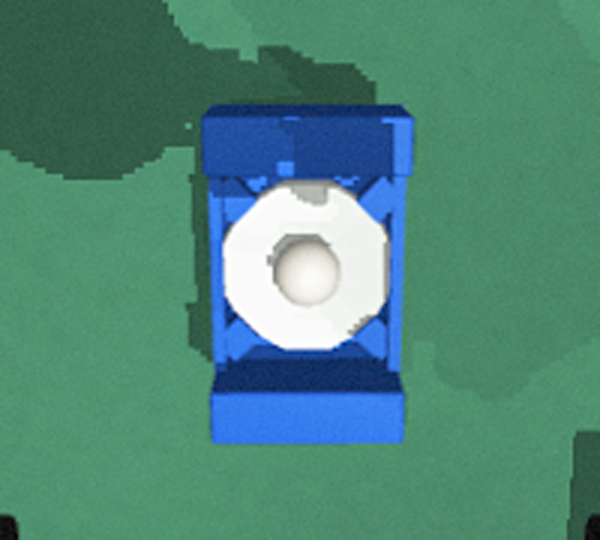

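The dish and bead are clearly seen: the bead is centred at (282,190), where the hollow is predicted. I descend and grip.

```bash
python3 -m inch '0 0 0 1.8 20 0.8 0; 0 0 0 0 40 0 0; 0 0 0 0 40 0 0; 0 0 0 0 35 0 0; 0 0 0 0 25 0 0; 0 0 0 0 18 0 0; 0 0 0 0 12 0 0; 0 0 0 0 6 0 0; 0 0 0 0 2.8 0 0; 0 0 0 0 0 0 0;  0 0 0 0 0 0 0' && python3 - <<'E'
from workcell import bot
import cv2,numpy as np
from scipy.spatial.transform import Rotation as R
c=bot.camera("wrist");cv2.imwrite("pics/w10.png",c["color"])
o=bot.get_obs(); M=R.from_quat(o["tool_rot"]).as_matrix(); print(o["eef_pos"],np.degrees(np.arctan2(M[1,0],M[0,0])),M[:,1])
E
```

```text
clock: 19.2
eef_pos: [0.5157, 0.3054, 0.0115]
tool_rot: [0.505, 0.495, -0.494, -0.505]
ft_force: [0.6, 0.5, 0.1]
grip_width: 0.0852
[0.51565081 0.30534195 0.01146243] 88.79801659994524 [ 1.01853482e-03  5.86144805e-04 -9.99999310e-01]
```

View pics/w10.png

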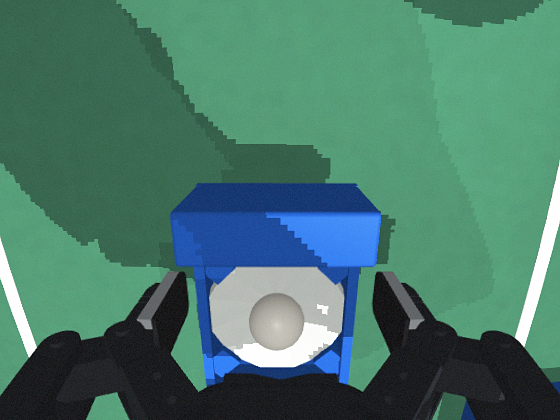

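The dish centre is about 4 px left of the jaw centre, so I shift 1.3 mm and close.

```bash
python3 -m inch '0 0 0 -1.3 0 0 0; 0 0 0 0 0 0 0; 0 0 0 0 0 0 0.15; 0 0 0 0 0 0 0.3; 0 0 0 0 0 0 0.3; 0 0 0 0 0 0 1; 0 0 0 0 0 0 1; 0 0 0 0 0 0 1; 0 0 0 0 0 0 1' && python3 - <<'E'
from workcell import bot
import cv2,numpy as np
c=bot.camera("wrist");cv2.imwrite("pics/w11.png",c["color"])
E
```

```text
clock: 20.38
eef_pos: [0.5154, 0.304, 0.0111]
tool_rot: [0.505, 0.495, -0.495, -0.505]
ft_force: [-0.4, -0.1, 3.3]
grip_width: 0.0614
```

View pics/w11.png

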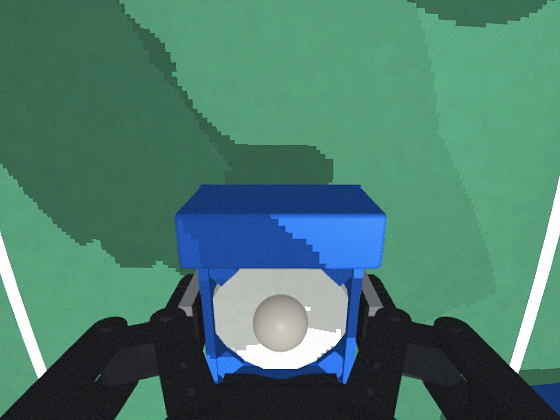

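Gripped (width 61 mm), with the bead centred between the jaws. I lift gently.

```bash
python3 -m inch '0 0 0 0 -1 0 1; 0 0 0 0 -2 0 1; 0 0 0 0 -4 0 1; 0 0 0 0 -6 0 1; 0 0 0 0 -8 0 1; 0 0 0 0 -8 0 1; 0 0 0 0 -6 0 1; 0 0 0 0 -3 0 1; 0 0 0 0 -1 0 1; 0 0 0 0 0 0 1;0 0 0 0 0 0 1' && python3 - <<'E'
from workcell import bot
import cv2,numpy as np
from scipy.spatial.transform import Rotation as R
c=bot.camera("wrist");cv2.imwrite("pics/w12.png",c["color"])
c=bot.camera("scene");cv2.imwrite("pics/s12.png",cv2.resize(c["color"][170:320,350:550],None,fx=4,fy=4,interpolation=cv2.INTER_CUBIC))
o=bot.get_obs(); M=R.from_quat(o["tool_rot"]).as_matrix(); print(o["eef_pos"],M[:,1],o["ft_force"],o["ft_torque"])
E
```

```text
clock: 21.8
eef_pos: [0.515, 0.3037, 0.0495]
tool_rot: [-0.505, -0.494, 0.495, 0.505]
ft_force: [0.2, 0.7, -1.9]
grip_width: 0.0611
[0.51506198 0.30371382 0.04952202] [-4.63606465e-04 -2.63550239e-04 -9.99999858e-01] [-0.21288885  0.12841762 -2.12040824] [0.01801866 0.01806157 0.0350133 ]
```

View pics/w12.png

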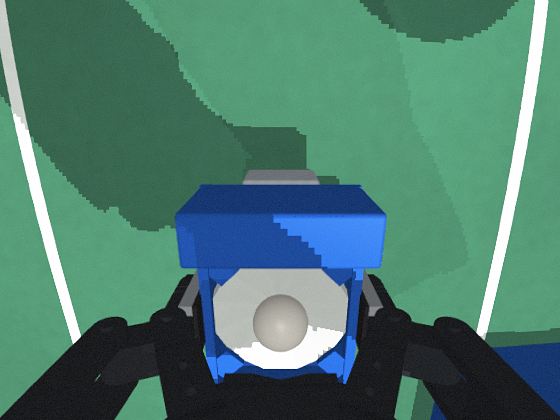

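View pics/s12.png

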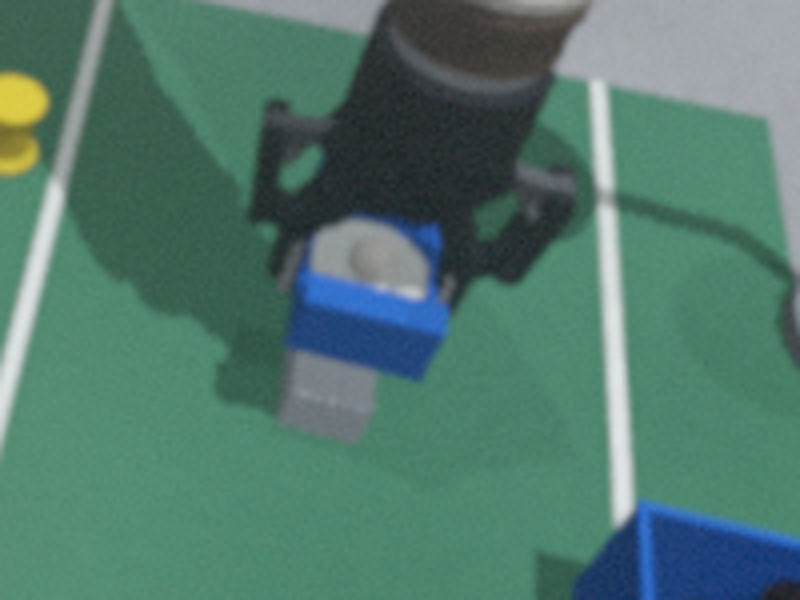

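Lifted level with the bead centred. I raise it more, then make the quarter turn in gentle ramps.

```bash
python3 -m inch '0 0 0 0 -2 0 1; 0 0 0 0 -5 0 1; 0 0 0 0 -8 0 1; 0 0 0 0 -10 0 1; 0 0 0 0 -10 0 1; 0 0 0 0 -8 0 1; 0 0 0 0 -5 0 1; 0 0 0 0 -2 0 1; 0 -1 0 0 0 0 1; 0 -2.5 0 0 0 0 1; 0 -4 0 0 0 0 1; 0 -5.5 0 0 0 0 1' && python3 -m inch '0 -6 0 0 0 0 1; 0 -6 0 0 0 0 1; 0 -6 0 0 0 0 1; 0 -6 0 0 0 0 1; 0 -6 0 0 0 0 1; 0 -6 0 0 0 0 1; 0 -6 0 0 0 0 1; 0 -6 0 0 0 0 1; 0 -6 0 0 0 0 1; 0 -5.5 0 0 0 0 1; 0 -4 0 0 0 0 1; 0 -2.5 0 0 0 0 1' && python3 -m inch '0 -0.8 0 0 0 0 1; 0 0 0 0 0 0 1; 0 0 0 0 0 0 1'; python3 - <<'E'
from workcell import bot
import cv2,numpy as np
from scipy.spatial.transform import Rotation as R
c=bot.camera("wrist");cv2.imwrite("pics/w13.png",c["color"])
o=bot.get_obs(); M=R.from_quat(o["tool_rot"]).as_matrix(); print(o["eef_pos"],np.degrees(np.arctan2(M[1,0],M[0,0])),M[:,1],o["joint_pos"])
E
```

```text
clock: 23.4
eef_pos: [0.5149, 0.3036, 0.0992]
tool_rot: [-0.445, -0.549, 0.55, 0.445]
ft_force: [0.4, 0.0, -1.6]
grip_width: 0.0613
clock: 24.9
eef_pos: [0.5149, 0.3036, 0.0992]
tool_rot: [-0.074, -0.703, 0.703, 0.075]
ft_force: [0.1, -0.3, -2.4]
grip_width: 0.0608
clock: 25.28
eef_pos: [0.5152, 0.3038, 0.0997]
tool_rot: [-0.07, -0.704, 0.704, 0.07]
ft_force: [-0.3, -0.1, -1.4]
grip_width: 0.0613
[0.51519849 0.30381565 0.09973824] 168.58926423240737 [-9.41747633e-05 -3.10333678e-05 -9.99999995e-01] [ 5.32805309e-01  5.15634746e-01  5.94984422e-02  1.11475691e+00
  2.11045464e-05 -8.38836112e-01]
```

View pics/w13.png

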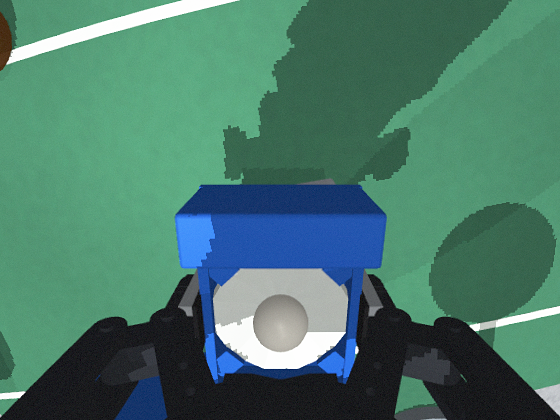

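The bead is still at (280,322), centred, and the yaw is 168.6°. I now carry the dish over.

```bash
python3 -m inch '0 0 0 -0.6 0 2 1; 0 0 0 -1.5 0 5 1; 0 0 0 -2.8 0 9 1; 0 0 0 -4 0 13 1; 0 0 0 -5.2 0 17 1; 0 0 0 -5.9 0 19 1; 0 0 0 -5.9 0 19 1; 0 0 0 -5.9 0 19 1; 0 0 0 -5.9 0 19 1; 0 0 0 -5.9 0 19 1; 0 0 0 -5.9 0 19 1; 0 0 0 -5.9 0 19 1' && python3 -m inch '0 0 0 -5.9 0 19 1; 0 0 0 -5.9 0 19 1; 0 0 0 -5.9 0 19 1; 0 0 0 -5.8 0 19 1; 0 0 0 -5.5 0 18 1; 0 0 0 -5.2 0 17 1; 0 0 0 -4 0 13 1; 0 0 0 -2.8 0 9 1; 0 0 0 -1.5 0 5 1; 0 0 0 -0.6 0 2 1; 0 0 0 -0.2 0 0.5 1; 0 0 0 0 0 0 1'; python3 -m inch '0 0 0 0 0 0 1; 0 0 0 0 0 0 1'; python3 - <<'E'
from workcell import bot
import cv2,numpy as np
from scipy.spatial.transform import Rotation as R
c=bot.camera("wrist");cv2.imwrite("pics/w14.png",c["color"])
o=bot.get_obs(); M=R.from_quat(o["tool_rot"]).as_matrix(); print(o["eef_pos"],np.degrees(np.arctan2(M[1,0],M[0,0])),M[:,1]); d=np.array([.5478,-.0279,.0841])-o["eef_pos"]; print("to go in tool mm",M.T@d*1000)
E
```

```text
clock: 26.82
eef_pos: [0.5343, 0.1161, 0.0998]
tool_rot: [-0.07, -0.704, 0.704, 0.07]
ft_force: [0.5, -0.9, -1.2]
grip_width: 0.0609
clock: 28.32
eef_pos: [0.5488, -0.0285, 0.0998]
tool_rot: [0.07, 0.704, -0.704, -0.07]
ft_force: [0.2, -0.6, -1.5]
grip_width: 0.0611
clock: 28.58
eef_pos: [0.5488, -0.0287, 0.0998]
tool_rot: [0.07, 0.704, -0.704, -0.07]
ft_force: [0.5, -1.1, -2.0]
grip_width: 0.0611
[ 0.54879018 -0.02875155  0.09980626] 168.6119941549138 [-4.76391947e-05  2.51536286e-06 -9.99999999e-01]
to go in tool mm [ 1.13808022 15.70630963 -0.63937731]
```

View pics/w14.png

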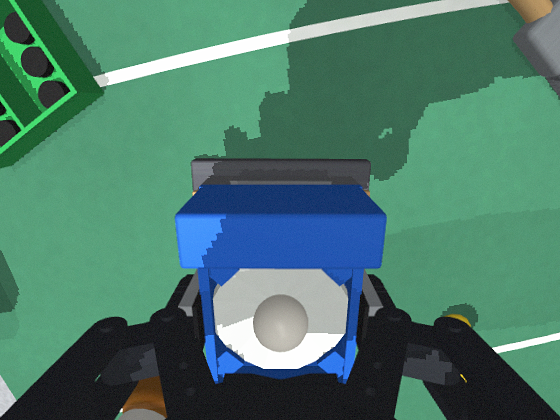

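Over the card with the bead centred. I lower gently to about 5 cm clearance with a small lateral correction.

```bash
python3 -m inch '0 0 0 0.3 1.5 -0.2 1; 0 0 0 0.4 3 -0.2 1; 0 0 0 0.4 4 -0.2 1; 0 0 0 0 3.5 0 1; 0 0 0 0 2.5 0 1; 0 0 0 0 1.2 0 1; 0 0 0 0 0 0 1; 0 0 0 0 0 0 1; 0 0 0 0 0 0 1; 0 0 0 0 0 0 1'; python3 - <<'E'
from h import *
from workcell import bot
import pickle
o=bot.get_obs(); M=R.from_quat(o["tool_rot"]).as_matrix(); print(o["eef_pos"],np.degrees(np.arctan2(M[1,0],M[0,0])),M[:,1],o["joint_vel"].round(3))
o2=pickle.load(open("o.pkl","rb"))
for n in("wrist","scene","top"):
    c=bot.camera(n); im=c["color"].copy(); cv2.imwrite(f"pics/{n}15.png",im)
    if n!="wrist":
        p=[o["eef_pos"][0],o["eef_pos"][1],np.radians(78.6)]
        for b in DISH:
            h=cv2.convexHull((proj(c,place(b,p,o["eef_pos"][2]+.0189))).astype(np.float32)).astype(int); cv2.polylines(im,[h],True,(0,0,255),1)
        h=cv2.convexHull((proj(c,place(CARD[0],[.5478,-.0279,np.radians(-11.5)],.048))).astype(np.float32)).astype(int); cv2.polylines(im,[h],True,(0,255,255),1)
        w=(180,380,150,300) if n=="scene" else (200,400,140,290)
        cv2.imwrite(f"pics/{n}15c.png",cv2.resize(im[w[2]:w[3],w[0]:w[1]],None,fx=4,fy=4,interpolation=cv2.INTER_CUBIC))
    for k,z in [("spool",0),("jar",0),("brush",0),("heel_box",0)]:
        if n=="wrist": continue
        r=bot.spot_point(k,n); print(n,k,[np.round(unproj(c,q["point"],z)*1000) for q in r[:2]])
    if n=="scene":
        print([(q["conf"],q["point"]) for k in("bead_center","dish_hollow") for q in bot.spot_point(k,n)])
E
```

```text
clock: 29.88
eef_pos: [0.5479, -0.0281, 0.0842]
tool_rot: [0.07, 0.704, -0.704, -0.07]
ft_force: [0.9, -0.3, -2.4]
grip_width: 0.0611
[ 0.54792252 -0.02810137  0.08421515] 168.59828916517495 [ 2.12967001e-04 -5.67651781e-06 -9.99999977e-01] [ 0.     0.001 -0.003  0.001 -0.     0.001]
scene spool [array([416., 119.,   0.])]
scene jar [array([708., 128.,   0.])]
scene brush [array([ 347., -135.,    0.])]
scene heel_box [array([ 716., -164.,    0.])]
[(0.73, [273.3, 195.7])]
top spool [array([411., 108.,   0.])]
top jar [array([705., 135.,   0.])]
top brush [array([ 346., -135.,    0.])]
top heel_box [array([ 706., -165.,    0.])]
```

View pics/wrist15.png

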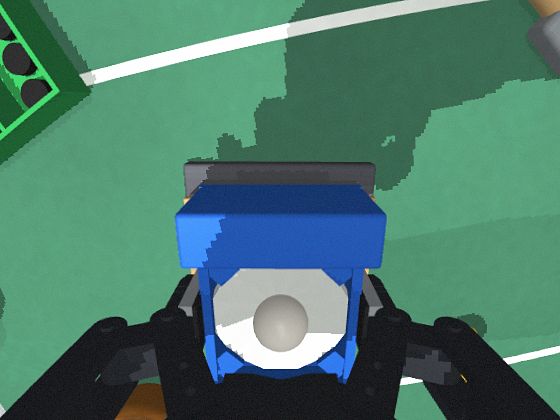

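View pics/scene15c.png

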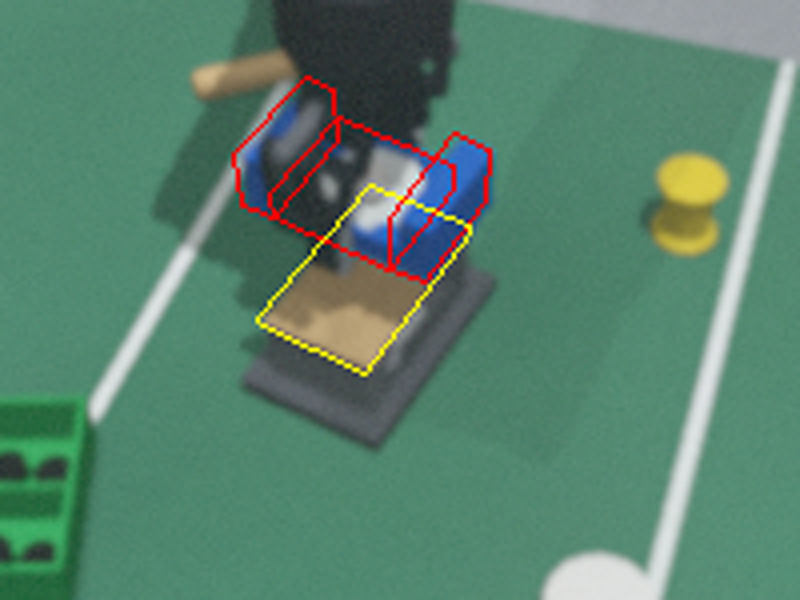

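View pics/top15.png

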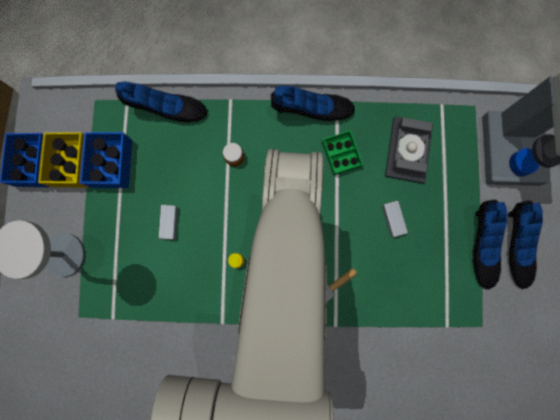

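The model outlines match the pictures. The dish is crosswise at 78.6°, against -11.5° for the nest, and about 50 mm above the card. The bead is still at (280,322), and the other things are where they were. I hand it in.

```bash
python3 -c "
from workcell import bot
print(bot.job_done()); print(bot.get_obs()['clock'])"
```

```text
the job is handed in; nothing more can be done
None
the job is handed in; nothing more can be done
```

I finished the job and handed it in at about 30 s of the 72 s allowed; no verdict was reported.

**Separator:** I pinched the card across its width, laid it on the two end blocks of the smaller nest and let it go. From above, the card fitted to within about 0.5 mm and 0.5° of the nest.

**Dish:** I lifted the blue dish level, gave it about 80° of turn and carried it over the middle of the card. In the last check before handing in:
- **Position:** it was within about 0.3 mm of the card's centre and crosswise to the nest by about 90.1°.
- **Clearance:** its underside was about 50 mm above the card. This is worked out from the grip height, and the scene picture agreed.
- **Level and steady:** the tool was within 0.02° of vertical and the joints were still.
- **Bead:** it stayed at the same pixel, (280,322), in every wrist picture after the lift, in the middle of the hollow.

**Other things:** the spool, jar, brush and heel box were where they started, within the detectors' scatter of several mm. The two cameras disagreed by up to about 11 mm on the spool and heel box.

**Failed check:** in the last scene picture the networks found only one of bead and hollow, because the gripper hid part of the dish. The bead being centred therefore rests on the wrist picture.

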